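# Wind down the cheese press

## Robot

A 6-joint arm with a two-finger parallel gripper is mounted at the origin on the work surface. World frame = base frame: x ahead of the robot, y to its left, z up, the work surface at z = 0. Lengths are in m, angles in degrees, forces in N, time in s.
With the tool pointing down it reaches from about 0.275 to 0.725 m from the base axis. Payload 15.9 kg.
Tool frame: the origin (TCP) lies on the centre line of the jaws, within the pads' length; the fingertips stand 8 mm ahead of it and the grasp point (between the pads) lies 11 mm behind it; z points along the fingers, y is the line along which they close (so a half turn about z gives the same grasp; the last joint's range is limited). The gripper opens to 85 mm and grips with 20 to 120 N. Pads are 22 mm wide; open, the fingers measure 114 mm over their backs; the gripper's body (76 mm by 85 mm) begins 54 mm behind the grasp point. The pads swing forward as they close: fully open they stand 13 mm farther back than shut.
Start: joints at [-67.323, 12.198, -1.971, 75.831, 0, 90], TCP at [0.193, -0.461, 0.239] pointing down, gripper open.
Joint ranges: [-170.91, 170.91], [-42.67, 98.43], [-65.05, 77.54], [-120.47, 116.71], [-90, 82.35], [-180, 180]. Speed limits (degrees/s): [108.29, 108.29, 136.94, 147.25, 180, 180].

## Interface

Orientations are given as [roll, pitch, yaw] about the fixed x, y, z axes, in that order (R = Rz(yaw) Ry(pitch) Rx(roll)).
In Python, from station import * gives the robot as it stands.
- The arm moves only by the tool play_rows, never from a script. Its argument "increments" is one flat list of numbers, 5 for each row, row after row: the shift along the tool's x, y, z in cm, then the turn about the tool's z in rad, then the finger opening in cm, from 0 to 8.54. In form: [dx, dy, dz, spin, jaw, dx, dy, dz, spin, jaw, ...]. A call has 1 to 10 rows; each row shifts and turns the commanded pose from where the row before left it, along the tool's axes as they then stand; what a row does not reach is not made up. A row lasts 1/8 s, in which the tool goes at most 62.5 mm and 10.7 degrees, less where a joint would pass 70% of its speed; a pose out of reach is approached as far as the arm can. A call is refused whole if a number of a shift passes 6.25 or a number of a turn 0.188, either way. A call with a gripper value outside its range is refused whole. The fingers move at their own pace and stop on an object; "force" is the grip in N (left out, the last holds). Time passes only in rows, so rows that do not move let the fingers close. It gives the time, the measured TCP pose, the force, the opening and the grip force at its end, in the units of the state.
- get_state(): the state, without advancing time (a new reading comes with each control period).
- capture(name): name is "scene" or "top" or "wrist"; returns (picture, depth): 384x512x3 uint8, red, green, blue; 384x512 float32, m along the optical axis (not along the pixel's ray), 0 where there is no reading.
- camera_params(name): a dict with "mtx" (3x3 intrinsics, pixels), "rvec" (rotation vector, rad) and "tvec" (3), from world to camera coordinates, as OpenCV has them; the wrist camera has in their place "tool_from_camera" (4x4, takes a point from camera to tool coordinates, whose origin is the TCP and whose axes are the flange's). Camera axes: x right, y down, z forward; pixel columns grow to the right and rows downward; lengths in m; the calibration is good to about 2 mm. The wrist camera is an equidistant fisheye: a pixel r from the principal point sees the ray r / f radians off the axis. A picture is of the moment at which its call begins: read the wrist's pose just before it. camera_params takes no time and is no camera call.
- finish_job(): hands the job in; it is judged then, once.
The state is a dict: "t": time; "joint_pos": joint angles; "joint_vel": joint speeds; "joint_efforts": joint torques, N m; "tool_pos": TCP position; "tcp_rot": TCP orientation; "force": force on the tool from outside, world axes, zero at the start; "torque": the same for the moment, N m; "gripper_width": opening from 0.0 (shut) to 1.0 (fully open); "grasp_force": force on a finger pad.
Only numpy, scipy, OpenCV 4.12 (cv2) and the standard library are available. Lean on these libraries where they do the work, as an engineer would, in place of code of your own. Each camera call takes 0.05 s, during which the arm holds its last target. There are 200 camera calls.

## Task

Wind the wing screw of the little cheese press clockwise (seen from above) with repeated strokes of a fingertip against its wings, until the white plate sits on the cheese and the screw stops; push it round without forcing it, then draw clear. Do not pinch or grip the screw, and leave the jar, cup, tools and cheeses standing around it where they are.

Things in the scene. Friction and masses are not known exactly. Their poses are not given: they have to be found in the camera images.
- press: Cheese press, fixed: white base 180 x 210 x 22 mm with a yellow cheese, a steel column and a grey arm that holds the upright screw. Origin: on the table, under the screw's axis; z up, +y points from that axis to the column. The arm's top is 151 mm above the table, below the wings.
- column_top (a point): Top of the press's column (40 x 40 mm, upright), 287 mm above the table and so higher than the wings; its near face is 70 mm from the screw's axis, on the press's +y side (a clamp collar at the arm's height comes to 62 mm). It keeps a hand from going all the way round the screw; the press's -y half and both x sides are open.
- wing_centre (a point): On the screw's axis, half-way up the wings; turns and sinks with the screw. z up; x points along the red-tipped wing, -x along the plain blue one. Each wing is an upright blade 7 mm thick and 28 mm tall (14 mm above and below this point), reaching 45 mm from the axis. The hub is a steel cylinder 20 mm across, from 18 mm below to 12 mm above this point.
- wing_screw (a joint): Turn of the screw in rad, growing clockwise seen from above. 0: plate 20 mm above the cheese; 15.71: plate on the cheese, the stop. A turn sinks plate and wings by 8 mm. Starts between 4 and 9. Turns easily (0.04 N m, about 1 N at the wing) and stays where left; the wings sit on it by a spring of 1.2 N m per rad, so at the stop they yield a little and spring back.
- honey_jar: Bystander, leave alone: amber glass honey jar with white cap, 56 mm across, 85 mm tall. Origin: centre of its underside.
- small_cheese: Bystander, leave alone: small brown-yellow cheese wheel, 80 mm across, 45 mm tall. Origin: centre of its underside.
- tasting_cup: Bystander, leave alone: clear plastic cup, 60 mm across, 65 mm tall. Origin: centre of its underside.
- spatula: Bystander, leave alone: spatula lying flat, 250 mm long, wooden handle, steel blade 65 mm wide. Origin: centre of its underside.
- cheese_block: Bystander, leave alone: pale cheese block 100 x 60 x 50 mm. Origin: centre of its underside.
- cheese_ball: Bystander, leave alone: yellow cheese wheel, 110 mm across, 65 mm tall. Origin: centre of its underside.
- brush: Bystander, leave alone: brush lying flat, 200 mm long, wooden handle. Origin: centre of its underside.

How it is judged (in metres and radians):
At the end, for the whole second after the job is handed in: The wing screw is at its stop, the plate on the cheese: no more than 0.5 rad (30 degrees) of turning short of 15.71 rad, and still; every bystander within 20 mm of where it stood (value of joint wing_screw above 15.208 rad and velocity of joint wing_screw between -0.1 and 0.1 rad/s and distance of each of honey_jar, small_cheese, tasting_cup, spatula, cheese_block, cheese_ball, brush from where it was at the start of the episode below 0.02 m); the robot touches nothing.
It fails at once if the wing screw is pinched: a wing is pressed on both of its faces at once (over 3 N each) ((contact force between the fingers and wing_head_c0 above 3 N and contact force between the fingers and wing_head_c1 above 3 N) or (contact force between the fingers and wing_head_c2 above 3 N and contact force between the fingers and wing_head_c3 above 3 N)).
It fails at once if the hub is gripped or pressed hard (over 18 N) (contact force between the fingers and wing_screw_c0 above 18 N).
It fails at once if the wing screw is forced: the robot presses on it with more than 30 N (contact force between any of the fingers, the arm and wing_screw above 30 N).
It fails at once if a bystander (jar, cup, tool or cheese) is shoved or lifted more than 20 mm from its place (distance of any of honey_jar, small_cheese, tasting_cup, spatula, cheese_block, cheese_ball, brush from where it was at the start of the episode above 0.02 m).
It also fails if it takes over 64 s, if anything falls off the work surface, if the arm or the gripper's body presses on something with over 40 N, if the wrist force passes 120 N, or if a joint passes its speed limit or range.

## Working session

There is one attempt and no reset: what is moved stays moved. The work goes in short steps, Python scripts to look and compute and a tool call to move; the robot and the scene stay as the last step left them, time stands still between calls to the robot, and variables do not carry over. Pictures are saved under pics/ and viewed, at most 10 in all, crops included, and the job is handed in when it is done.

Besides the shell and the picture viewer there is one more tool, called after "Emit:" as name(argument=value, ...), one argument or row to a line, values as JSON. play_rows: Moves the arm, as the interface text tells. Its arguments: {"type":"object","properties":{"increments":{"type":"array"},"force":{"type":"number"}},"required":["increments"]}

```bash
mkdir -p pics; python3 - <<'E'
from station import *
import cv2,numpy as np
print(get_state())
for n in("scene","top"):
    p,d=capture(n); cv2.imwrite(f"pics/{n}0.png",p[:,:,::-1]); np.save(f"pics/{n}0.npy",d)
    c=camera_params(n); print(n,c)
print(camera_params("wrist"))
E
```

```text
{'t': 0.0, 'joint_pos': array([-6.73236425e+01,  1.22248139e+01, -2.00857909e+00,  7.58343971e+01,
       -4.85583832e-04,  9.00004789e+01]), 'joint_vel': array([ 0.1135802 ,  0.03186513, -0.06317927, -0.04289104, -0.0830605 ,
        0.01651839]), 'joint_efforts': array([ 3.07191272e-03, -6.86141539e+01,  4.87129605e+01,  1.70111196e-02,
       -1.63004715e-04,  2.64648105e-05]), 'tool_pos': array([ 0.19262221, -0.46101923,  0.23881375]), 'tcp_rot': array([-1.79932210e+02,  4.86150062e-04,  2.26758792e+01]), 'force': array([ 0.27933877, -0.46773787, -0.47654996]), 'torque': array([ 0.01848197, -0.02888101, -0.0414341 ]), 'grasp_force': 0.0, 'gripper_width': 0.9971997167999086}
scene {'mtx': array([[419.29283859,   0.        , 263.10486123],
       [  0.        , 419.29283859, 187.29250392],
       [  0.        ,   0.        ,   1.        ]]), 'rvec': array([ 1.98279088,  1.39890396, -0.60835194]), 'tvec': array([-0.19691993, -0.1970521 ,  1.74406697])}
top {'mtx': array([[389.55163161,   0.        , 257.87416184],
       [  0.        , 389.55163161, 197.56873008],
       [  0.        ,   0.        ,   1.        ]]), 'rvec': array([ 2.19393826, -2.16390798,  0.09113698]), 'tvec': array([0.00221399, 0.55413542, 1.2867623 ])}
{'mtx': array([[297.31863964,   0.        , 257.74510121],
       [  0.        , 297.31863964, 191.98466804],
       [  0.        ,   0.        ,   1.        ]]), 'tool_from_camera': array([[-1.06302085e-03, -9.49629519e-01, -3.13373015e-01,
         8.02364849e-02],
       [ 9.99999356e-01, -8.85129270e-04, -7.09937589e-04,
        -4.60288575e-04],
       [ 3.96802063e-04, -3.13373568e-01,  9.49629849e-01,
        -1.34945095e-01],
       [ 0.00000000e+00,  0.00000000e+00,  0.00000000e+00,
         1.00000000e+00]])}
```

View pics/top0.png

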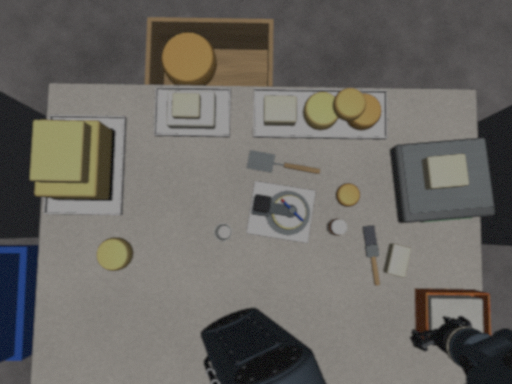

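View pics/scene0.png

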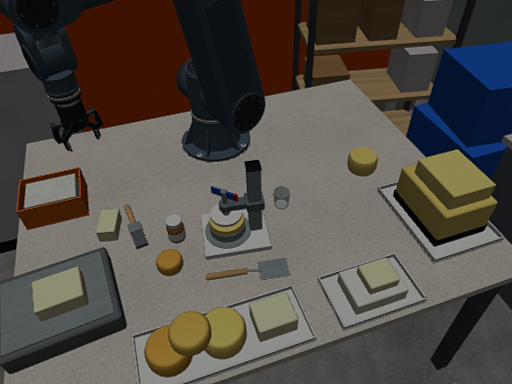

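The top view shows the press at about (282,212), its column at (262,204) and the wings at about (291,210). The column is to the left, which is world +y. I'll enlarge that area and measure it.

```bash
cat > h.py <<'E'
from station import *
import cv2,numpy as np
def cam(n):
    c=camera_params(n); R=cv2.Rodrigues(c["rvec"])[0]; return c["mtx"],R,np.array(c["tvec"])
def cloud(n,d):
    K,R,t=cam(n); v,u=np.mgrid[:384,:512]
    P=np.stack([(u-K[0,2])/K[0,0]*d,(v-K[1,2])/K[1,1]*d,d],-1)
    return (P-t)@R
E
python3 - <<'E'
from h import *
for n,(u0,v0,u1,v1) in {"top":(240,175,330,245),"scene":(195,150,280,260)}.items():
    p=cv2.imread(f"pics/{n}0.png"); d=np.load(f"pics/{n}0.npy"); W=cloud(n,d)
    c=cv2.resize(p[v0:v1,u0:u1],None,fx=5,fy=5,interpolation=cv2.INTER_CUBIC); cv2.imwrite(f"pics/{n}_crop.png",c)
    i=p.astype(int); b,g,r=i[...,0],i[...,1],i[...,2]
    sub=np.zeros(r.shape,bool); sub[v0:v1,u0:u1]=1
    for nm,m in(("blue",(b>r+40)&(b>g+30)),("red",(r>g+60)&(r>b+60)&(W[...,2]>.15))):
        m&=sub&(d>0); print(n,nm,m.sum()); q=W[m]
        if len(q): print(q.mean(0).round(4),q.min(0).round(3),q.max(0).round(3), np.argwhere(m)[:,::-1].mean(0))
    m=sub&(W[...,2]>.275)&(W[...,2]<.30); print("coltop",m.sum(),W[m].mean(0).round(4),W[m].min(0).round(3),W[m].max(0).round(3))
    m=sub&(abs(W[...,2]-.022)<.006); q=W[m][:,:2].astype(np.float32); print("base",len(q),cv2.minAreaRect(q))
E
```

```text
top blue 35
[ 0.5005 -0.0932  0.2033] [ 0.479 -0.116  0.197] [ 0.524 -0.066  0.21 ] [293.31428571 211.34285714]
top red 0
coltop 265 [0.5187 0.0006 0.2866] [ 0.496 -0.023  0.281] [0.542 0.023 0.292]
base 1824 ((0.5042083263397217, -0.0992191731929779), (0.2766638696193695, 0.17986615002155304), 81.75544738769531)
scene blue 78
[ 0.5044 -0.0944  0.196 ] [ 0.476 -0.121  0.181] [ 0.531 -0.066  0.207] [221.91025641 192.12820513]
scene red 5
[ 0.5335 -0.0626  0.2021] [ 0.53  -0.064  0.198] [ 0.537 -0.06   0.204] [234.8 194.6]
coltop 191 [ 0.5249 -0.001   0.2862] [ 0.495 -0.023  0.275] [0.546 0.024 0.292]
base 1454 ((0.3454257845878601, -0.005240917205810547), (0.2774495482444763, 0.536504328250885), 79.87350463867188)
```

View pics/top_crop.png

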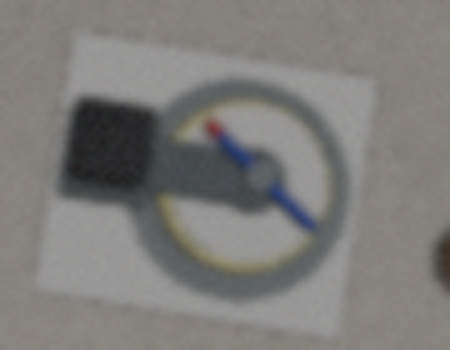

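The crop shows the red-tipped wing pointing up-left at (212,128), the hub at (262,172) and the blue tip at (315,228). The column is at (112,142). Next I'll cross-check the screw axis by two routes.

```bash
python3 - <<'E'
from h import *
K,R,t=cam("top")
def at(u,v,z):
    r=R.T@np.array([(u-K[0,2])/K[0,0],(v-K[1,2])/K[1,1],1]); o=-R.T@t; return (o+r*(z-o[2])/r[2]).round(4)
f=lambda a,b:(240+(a+.5)/5-.5,175+(b+.5)/5-.5)
for nm,a,b,z in(("hub",262,172,.206),("red",210,124,.208),("blue",318,232,.208),("b1",75,35,.022),("b2",378,75,.022),("b3",335,335,.022),("b4",38,290,.022)):print(nm,at(*f(a,b),z))
for n in("top","scene"):
    W=cloud(n,np.load(f"pics/{n}0.npy")); m=(np.hypot(W[...,0]-.506,W[...,1]+.089)<.05)&(W[...,2]>.175)
    q=W[m]; print(n,len(q),np.percentile(q[:,2],[2,10,50,90,98]).round(4),q.mean(0).round(4)); h=q[q[:,2]>np.percentile(q[:,2],50)]; print(h.mean(0), cv2.fitLine(h[:,:2].astype(np.float32),2,0,.01,.01).ravel())
E
```

```text
hub [ 0.5071 -0.0891  0.206 ]
red [ 0.5343 -0.0587  0.208 ]
blue [ 0.4729 -0.1213  0.208 ]
b1 [0.6081 0.0217 0.022 ]
b2 [ 0.5838 -0.183   0.022 ]
b3 [ 0.4091 -0.1546  0.022 ]
b4 [0.4362 0.0439 0.022 ]
top 109 [0.1906 0.1932 0.2014 0.2048 0.2068] [ 0.5056 -0.0867  0.2003]
[ 0.50767759 -0.08529725  0.20374672] [ 0.6971646   0.7169111   0.5076776  -0.08529725]
scene 212 [0.1777 0.1808 0.1949 0.2039 0.2055] [ 0.5107 -0.0892  0.1936]
[ 0.50924206 -0.08921885  0.20108731] [ 0.6999689   0.7141733   0.50924206 -0.08921885]
```

Emit:
play_rows(
  increments=[0, 0, -1, -0.18, 0, 0, 0, -1, -0.18, 0, 0, 0, -1, -0.18, 0, 0, 0, -1, -0.18, 0],
  force=20,
)

```text
t: 0.6
tool_pos: [0.1927, -0.4612, 0.2793]
tcp_rot: [-180.0, -0.0, 64.3]
force: [0.0, 0.5, -0.5]
gripper_width: 0.146
grasp_force: 0.0
```

```bash
python3 -c "
from station import *
s=get_state();print(s['joint_pos'],s['tool_pos'],s['tcp_rot'],s['t'])"
```

```text
[-6.73219024e+01  1.20694731e+01  3.62683592e+00  8.15967830e+01
 -1.69306717e-03  4.84068130e+01] [ 0.19269257 -0.46116505  0.27933749] [-1.79969395e+02 -2.49023689e-02  6.42712785e+01] 0.6
```

Emit:
play_rows(
  increments=[0, 0, 0, -0.188, 0, 0, 0, 0, -0.188, 0, 0, 0, 0, -0.188, 0, 0, 0, 0, -0.188, 0, 0, 0, 0, -0.188, 0, 0, 0, 0, -0.188, 0, 0, 0, 0, -0.188, 0, 0, 0, 0, -0.188, 0, 0, 0, 0, -0.188, 0, 0, 0, 0, -0.188, 0],
)

```text
t: 1.85
tool_pos: [0.1927, -0.4612, 0.279]
tcp_rot: [180.0, -0.0, 171.7]
force: [0.4, -0.6, -0.3]
gripper_width: -0.0
grasp_force: 0.0
```

Emit:
play_rows(
  increments=[0, 0, 0, -0.139, 0, -3.5, 3, 0, 0, 0, -3.5, 3, 0, 0, 0, -3.5, 3, 0, 0, 0, -3.5, 3, 0, 0, 0, -3.5, 3, 0, 0, 0, -3.5, 3, 0, 0, 0, -3.5, 3, 0, 0, 0, -3.5, 3, 0, 0, 0, 0, 0, 0, 0, 0],
)

```text
t: 3.1
tool_pos: [0.4772, -0.2227, 0.2785]
tcp_rot: [180.0, -0.0, 179.5]
force: [-0.7, 0.4, -0.5]
gripper_width: 0.002
grasp_force: 0.0
```

Emit:
play_rows(
  increments=[-1, 3.4, 0, 0, 0, -1, 3.5, 0, 0, 0, -1, 3.5, 0, 0, 0, 0, 0, 3, 0, 0, 0, 0, 2, 0, 0, 0, 0, 0, 0, 0, 0, 0, 0, 0, 0],
)

```text
t: 3.98
tool_pos: [0.5068, -0.1215, 0.2302]
tcp_rot: [-180.0, 0.0, 179.3]
force: [0.3, 0.1, 0.2]
gripper_width: 0.004
grasp_force: 0.0
```

```bash
python3 - <<'E'
from h import *
print(get_state()['tool_pos'])
a=[]
for n in("wrist","scene"):
    p,d=capture(n); a.append(p[:,:,::-1] if n=="wrist" else cv2.resize(p[120:260,160:320,::-1],(439,384)))
cv2.imwrite("pics/w1.png",cv2.resize(np.hstack(a),(800,323)))
E
```

```text
[ 0.50681642 -0.12147283  0.2301654 ]
```

View pics/w1.png

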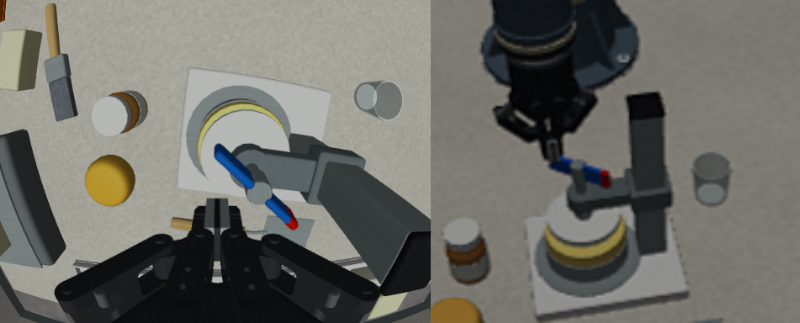

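The fingertip is at about (215,215) in the wrist view, clear of the blue wing at (220,155) and on its pushing side. The column is to the right, so I can go down.

Emit:
play_rows(
  increments=[0, 0.1, 1.5, 0, 0, 0, 0, 1.5, 0, 0, 0, 0, 1, 0, 0, 0, 0, 0, 0, 0],
)

```text
t: 4.58
tool_pos: [0.5062, -0.1199, 0.1883]
tcp_rot: [180.0, -0.1, 179.3]
force: [1.0, 0.0, 0.0]
gripper_width: -0.001
grasp_force: 0.0
```

Emit:
play_rows(
  increments=[0.56, 0.05, 0.02, 0.175, 0, 0.56, 0.05, 0.02, 0.175, 0, 0.56, 0.05, 0.02, 0.175, 0, 0.56, 0.05, 0.02, 0.175, 0, 0, 0, 0, 0, 0],
)

```text
t: 5.2
tool_pos: [0.4864, -0.1122, 0.189]
tcp_rot: [180.0, 0.1, 139.3]
force: [1.8, -2.3, 0.2]
gripper_width: 0.0
grasp_force: 0.7
```

Emit:
play_rows(
  increments=[0.55, 0.05, 0.02, 0.175, 0, 0.55, 0.05, 0.02, 0.175, 0, 0.55, 0.05, 0.02, 0.175, 0, 0.55, 0.05, 0.02, 0.175, 0, 0.55, 0.05, 0.02, 0.175, 0, 0, 0, 0, 0, 0],
)

```text
t: 5.95
tool_pos: [0.4755, -0.0877, 0.1877]
tcp_rot: [180.0, 0.0, 89.4]
force: [0.3, -1.5, 0.1]
gripper_width: -0.003
grasp_force: 0.6
```

```bash
cat > look.py <<'E'
from h import *
import sys
s=get_state();print(s['t'],s['tool_pos'].round(4),s['tcp_rot'].round(1),s['force'].round(1),s['torque'].round(2),s['joint_pos'].round(0))
p,d=capture("scene"); W=cloud("scene",d); i=p.astype(int); r,g,b=i[...,0],i[...,1],i[...,2]
m=(np.hypot(W[...,0]-.507,W[...,1]+.0885)<.06)&(W[...,2]>.16)
for nm,k in(("blue",(b>r+35)&(b>g+25)),("red",(r>g+50)&(r>b+50))):
    q=W[m&k]
    if len(q):print(nm,len(q),q.mean(0).round(3),np.degrees(np.arctan2(*(q.mean(0)[:2]-[.507,-.0885])[::-1])).round(),np.percentile(q[:,2],[5,95]).round(3))
cv2.imwrite(f"pics/{sys.argv[1]}.png",cv2.resize(p[120:260,160:320,::-1],(640,560),interpolation=cv2.INTER_CUBIC))
E
python3 look.py s1
```

```text
5.95 [ 0.4755 -0.0877  0.1877] [180.    0.   89.4] [ 0.3 -1.5  0.1] [-0.28  0.04 -0.04] [-10.  11. -11.  68.  -0.  80.]
blue 49 [ 0.505 -0.086  0.2  ] 129.0 [0.187 0.205]
red 7 [ 0.539 -0.115  0.203] -40.0 [0.201 0.204]
```

View pics/s1.png

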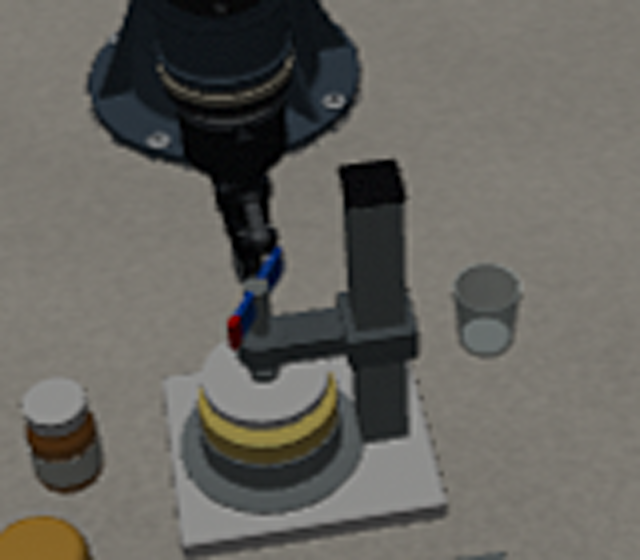

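The plain wing now sits behind the column-side fingertip, with the red tip at (235,330), about -38° in world. One stroke has worked. Now I'll back off, lift, and swing back round the open side to behind the red wing.

Emit:
play_rows(
  increments=[-0.5, 0, -1.5, 0, 0, 0, 0, -2.5, 0, 0, 0, 0, 0, 0, 0, -0.57, 0.05, 0, -0.18, 0, -0.57, 0.05, 0, -0.18, 0, -0.57, 0.05, 0, -0.18, 0, -0.57, 0.05, 0, -0.18, 0, -0.57, 0.05, 0, -0.18, 0, -0.57, 0.05, 0, -0.18, 0, -0.57, 0.05, 0, -0.18, 0],
)

```text
t: 7.25
tool_pos: [0.4968, -0.1238, 0.2275]
tcp_rot: [180.0, -0.0, 161.7]
force: [-0.3, -0.4, -0.4]
gripper_width: 0.0
grasp_force: 0.0
```

Emit:
play_rows(
  increments=[-0.57, 0.05, 0, -0.18, 0, -0.57, 0.05, 0, -0.18, 0, -0.57, 0.05, 0, -0.18, 0, -0.57, 0.05, 0, -0.18, 0, -0.57, 0.05, 0, -0.18, 0, -0.57, 0.05, 0, -0.18, 0, -0.57, 0.05, 0, -0.18, 0, -0.57, 0.05, 0, -0.18, 0, -0.57, 0.05, 0, -0.18, 0, 0, 0, 0, 0, 0],
)

```text
t: 8.5
tool_pos: [0.5377, -0.1021, 0.2274]
tcp_rot: [180.0, 0.0, -105.8]
force: [-0.0, -0.2, -0.4]
gripper_width: -0.0
grasp_force: 0.0
```

Emit:
play_rows(
  increments=[-0.8, 0.18, 0, 0, 0, -0.8, 0.18, 0, -0.18, 0, 0, 0, 0, -0.18, 0, 0, 0, 1.5, 0, 0, 0, 0, 1.5, 0, 0, 0, 0, 1, 0, 0, 0, 0, 0, 0, 0],
)

```text
t: 9.38
tool_pos: [0.538, -0.0857, 0.1865]
tcp_rot: [179.9, 0.0, -85.4]
force: [-0.6, -0.3, 0.6]
gripper_width: -0.001
grasp_force: 0.0
```

Emit:
play_rows(
  increments=[0.55, 0.05, 0.02, 0.175, 0, 0.55, 0.05, 0.02, 0.175, 0, 0.55, 0.05, 0.02, 0.175, 0, 0.55, 0.05, 0.02, 0.175, 0, 0.55, 0.05, 0.02, 0.175, 0],
)

```text
t: 10.0
tool_pos: [0.5297, -0.1111, 0.187]
tcp_rot: [-179.9, 0.0, -135.8]
force: [1.6, -1.3, -1.0]
gripper_width: -0.0
grasp_force: 0.9
```

Emit:
play_rows(
  increments=[0.55, 0.05, 0.02, 0.175, 0, 0.55, 0.05, 0.02, 0.175, 0, 0.55, 0.05, 0.02, 0.175, 0, 0.55, 0.05, 0.02, 0.175, 0, 0.55, 0.05, 0.02, 0.175, 0, 0.55, 0.05, 0.02, 0.175, 0, 0.55, 0.05, 0.02, 0.175, 0],
)

```text
t: 10.88
tool_pos: [0.4934, -0.1171, 0.1855]
tcp_rot: [-180.0, 0.1, 154.0]
force: [1.1, -1.7, -1.3]
gripper_width: -0.002
grasp_force: 1.3
```

Emit:
play_rows(
  increments=[0.55, 0.05, 0.02, 0.175, 0, 0.55, 0.05, 0.02, 0.175, 0, 0.55, 0.05, 0.02, 0.175, 0, 0.55, 0.05, 0.02, 0.175, 0, 0.55, 0.05, 0.02, 0.175, 0, 0.55, 0.05, 0.02, 0.175, 0, 0.3, 0, 0, 0.08, 0, 0, 0, 0, 0, 0],
)

```text
t: 11.88
tool_pos: [0.4756, -0.0876, 0.1843]
tcp_rot: [180.0, 0.0, 89.7]
force: [-0.7, -1.7, 0.2]
gripper_width: -0.003
grasp_force: 0.7
```

```bash
python3 look.py s2
```

```text
11.875 [ 0.4756 -0.0876  0.1843] [180.    0.   89.7] [-0.7 -1.7  0.2] [-0.34 -0.04 -0.02] [-10.  11. -11.  68.  -0.  80.]
blue 62 [ 0.517 -0.097  0.194] -38.0 [0.183 0.199]
red 4 [ 0.492 -0.066  0.213] 124.0 [0.196 0.248]
```

Emit:
play_rows(
  increments=[-0.5, 0, -1.5, 0, 0, 0, 0, -2.5, 0, 0, 0, 0, 0, 0, 0, -0.57, 0.05, 0, -0.18, 0, -0.57, 0.05, 0, -0.18, 0, -0.57, 0.05, 0, -0.18, 0, -0.57, 0.05, 0, -0.18, 0, -0.57, 0.05, 0, -0.18, 0, -0.57, 0.05, 0, -0.18, 0, -0.57, 0.05, 0, -0.18, 0],
)

```text
t: 13.18
tool_pos: [0.4972, -0.1233, 0.2239]
tcp_rot: [180.0, -0.0, 162.2]
force: [0.3, 0.3, 0.2]
gripper_width: -0.001
grasp_force: 0.0
```

Emit:
play_rows(
  increments=[-0.57, 0.05, 0, -0.18, 0, -0.57, 0.05, 0, -0.18, 0, -0.57, 0.05, 0, -0.18, 0, -0.57, 0.05, 0, -0.18, 0, -0.57, 0.05, 0, -0.18, 0, -0.57, 0.05, 0, -0.18, 0, -0.57, 0.05, 0, -0.18, 0, -0.57, 0.05, 0, -0.18, 0, -0.57, 0.05, 0, -0.18, 0, 0, 0, 0, 0, 0],
)

```text
t: 14.42
tool_pos: [0.5378, -0.1012, 0.2239]
tcp_rot: [180.0, 0.0, -105.3]
force: [-0.4, -0.1, -0.3]
gripper_width: -0.003
grasp_force: 0.0
```

Emit:
play_rows(
  increments=[-0.8, 0.18, 0, 0, 0, -0.8, 0.18, 0, -0.18, 0, 0, 0, 0, -0.18, 0, 0, 0, 1.5, 0, 0, 0, 0, 1.5, 0, 0, 0, 0, 1, 0, 0, 0, 0, 0, 0, 0],
)

```text
t: 15.3
tool_pos: [0.5379, -0.0848, 0.1828]
tcp_rot: [179.9, 0.0, -84.8]
force: [0.4, -0.0, 0.5]
gripper_width: -0.004
grasp_force: 0.0
```

Emit:
play_rows(
  increments=[0.55, 0.05, 0.02, 0.175, 0, 0.55, 0.05, 0.02, 0.175, 0, 0.55, 0.05, 0.02, 0.175, 0, 0.55, 0.05, 0.02, 0.175, 0, 0.55, 0.05, 0.02, 0.175, 0],
)

```text
t: 15.92
tool_pos: [0.5299, -0.1103, 0.1834]
tcp_rot: [-179.9, 0.0, -135.2]
force: [2.3, 0.1, 0.0]
gripper_width: 0.0
grasp_force: 0.9
```

Emit:
play_rows(
  increments=[0.55, 0.05, 0.02, 0.175, 0, 0.55, 0.05, 0.02, 0.175, 0, 0.55, 0.05, 0.02, 0.175, 0, 0.55, 0.05, 0.02, 0.175, 0, 0.55, 0.05, 0.02, 0.175, 0, 0.55, 0.05, 0.02, 0.175, 0, 0.55, 0.05, 0.02, 0.175, 0],
)

```text
t: 16.8
tool_pos: [0.4938, -0.1167, 0.1819]
tcp_rot: [-180.0, 0.1, 154.6]
force: [0.6, -2.9, -1.0]
gripper_width: -0.001
grasp_force: 1.3
```

Emit:
play_rows(
  increments=[0.55, 0.05, 0.02, 0.175, 0, 0.55, 0.05, 0.02, 0.175, 0],
)

```text
t: 17.05
tool_pos: [0.4848, -0.1102, 0.1815]
tcp_rot: [180.0, 0.1, 134.5]
force: [1.0, -2.3, -2.2]
gripper_width: 0.001
grasp_force: 1.1
```

```bash
python3 look.py s3
```

```text
17.05 [ 0.4848 -0.1102  0.1815] [1.800e+02 1.000e-01 1.345e+02] [ 1.  -2.3 -2.2] [-0.42 -0.23 -0.08] [-13.  13. -10.  68.  -0.  33.]
blue 28 [ 0.518 -0.089  0.19 ] -4.0 [0.178 0.197]
red 14 [ 0.548 -0.085  0.188] 5.0 [0.175 0.197]
```

View pics/s3.png

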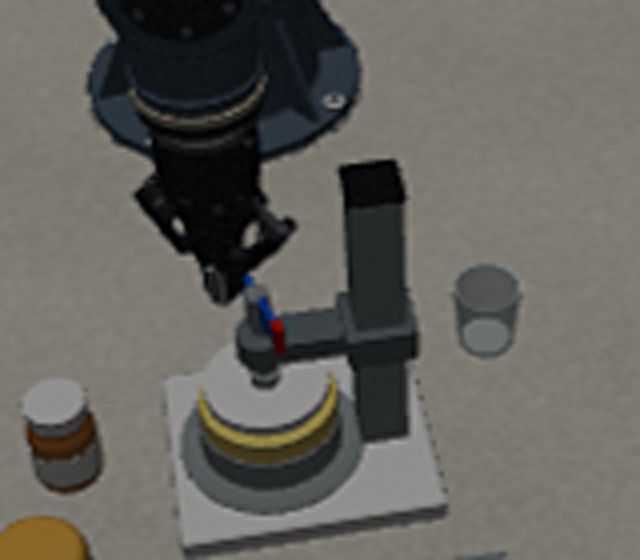

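The red wing is now at (275,335) and the plate is still above the cheese. I'll keep pushing in small steps and watch the force.

Emit:
play_rows(
  increments=[0.55, 0.05, 0.02, 0.175, 0, 0.55, 0.05, 0.02, 0.175, 0],
)

```text
t: 17.35
tool_pos: [0.4787, -0.1011, 0.1811]
tcp_rot: [180.0, 0.1, 114.6]
force: [0.8, -2.7, -0.3]
gripper_width: -0.003
grasp_force: 1.0
```

Emit:
play_rows(
  increments=[0.55, 0.05, 0.02, 0.175, 0, 0.55, 0.05, 0.02, 0.175, 0, 0.3, 0, 0, 0.08, 0, 0, 0, 0, 0, 0],
)

```text
t: 17.85
tool_pos: [0.4756, -0.0873, 0.1807]
tcp_rot: [180.0, 0.0, 90.4]
force: [-0.3, -1.2, 0.1]
gripper_width: 0.001
grasp_force: 0.7
```

```bash
python3 look.py s4
```

```text
17.85 [ 0.4756 -0.0873  0.1807] [180.    0.   90.4] [-0.3 -1.2  0.1] [-0.27  0.01 -0.03] [-10.  11. -12.  67.  -0.  79.]
blue 53 [ 0.505 -0.086  0.192] 127.0 [0.18  0.197]
red 7 [ 0.537 -0.115  0.193] -42.0 [0.191 0.194]
```

Total so far is about 435°. I'll do another return and stroke, then push in small steps.

Emit:
play_rows(
  increments=[-0.5, 0, -1.5, 0, 0, 0, 0, -2.5, 0, 0, 0, 0, 0, 0, 0, -0.57, 0.05, 0, -0.18, 0, -0.57, 0.05, 0, -0.18, 0, -0.57, 0.05, 0, -0.18, 0, -0.57, 0.05, 0, -0.18, 0, -0.57, 0.05, 0, -0.18, 0, -0.57, 0.05, 0, -0.18, 0, -0.57, 0.05, 0, -0.18, 0],
)

```text
t: 19.15
tool_pos: [0.4976, -0.1228, 0.2203]
tcp_rot: [180.0, -0.0, 162.8]
force: [-0.5, -0.4, 0.7]
gripper_width: -0.004
grasp_force: 0.0
```

Emit:
play_rows(
  increments=[-0.57, 0.05, 0, -0.18, 0, -0.57, 0.05, 0, -0.18, 0, -0.57, 0.05, 0, -0.18, 0, -0.57, 0.05, 0, -0.18, 0, -0.57, 0.05, 0, -0.18, 0, -0.57, 0.05, 0, -0.18, 0, -0.57, 0.05, 0, -0.18, 0, -0.57, 0.05, 0, -0.18, 0, -0.57, 0.05, 0, -0.18, 0, 0, 0, 0, 0, 0],
)

```text
t: 20.4
tool_pos: [0.538, -0.1003, 0.2203]
tcp_rot: [180.0, 0.0, -104.7]
force: [0.4, -0.2, -0.4]
gripper_width: -0.001
grasp_force: 0.0
```

Emit:
play_rows(
  increments=[-0.8, 0.18, 0, 0, 0, -0.8, 0.18, 0, -0.18, 0, 0, 0, 0, -0.18, 0, 0, 0, 1.5, 0, 0, 0, 0, 1.5, 0, 0, 0, 0, 0.9, 0, 0, 0, 0, 0, 0, 0],
)

```text
t: 21.28
tool_pos: [0.538, -0.0839, 0.1803]
tcp_rot: [179.9, 0.0, -84.2]
force: [-0.9, 0.2, -0.5]
gripper_width: -0.001
grasp_force: 0.0
```

Emit:
play_rows(
  increments=[0.55, 0.05, 0.02, 0.175, 0, 0.55, 0.05, 0.02, 0.175, 0, 0.55, 0.05, 0.02, 0.175, 0],
)

```text
t: 21.65
tool_pos: [0.5364, -0.1004, 0.1812]
tcp_rot: [-179.9, 0.0, -114.6]
force: [2.0, 0.2, 0.1]
gripper_width: 0.001
grasp_force: 0.8
```

Emit:
play_rows(
  increments=[0.55, 0.05, 0.02, 0.175, 0, 0.55, 0.05, 0.02, 0.175, 0],
)

```text
t: 21.9
tool_pos: [0.5302, -0.1096, 0.1808]
tcp_rot: [-179.9, 0.0, -134.7]
force: [2.1, -0.3, 0.2]
gripper_width: -0.004
grasp_force: 0.9
```

Emit:
play_rows(
  increments=[0.55, 0.05, 0.02, 0.175, 0, 0.55, 0.05, 0.02, 0.175, 0],
)

```text
t: 22.15
tool_pos: [0.5211, -0.116, 0.1804]
tcp_rot: [-179.9, 0.1, -154.7]
force: [2.1, -2.2, -0.0]
gripper_width: -0.002
grasp_force: 0.9
```

Emit:
play_rows(
  increments=[0.55, 0.05, 0.02, 0.175, 0, 0.55, 0.05, 0.02, 0.175, 0],
)

```text
t: 22.4
tool_pos: [0.5104, -0.119, 0.18]
tcp_rot: [-180.0, 0.1, -174.8]
force: [0.9, -2.2, 0.2]
gripper_width: -0.004
grasp_force: 1.0
```

Emit:
play_rows(
  increments=[0.55, 0.05, 0.02, 0.175, 0, 0.55, 0.05, 0.02, 0.175, 0],
)

```text
t: 22.65
tool_pos: [0.4994, -0.1182, 0.1796]
tcp_rot: [-180.0, 0.1, 165.2]
force: [1.7, -1.9, -0.7]
gripper_width: -0.002
grasp_force: 1.4
```

Emit:
play_rows(
  increments=[0.55, 0.05, 0.02, 0.175, 0, 0.55, 0.05, 0.02, 0.175, 0],
)

```text
t: 22.9
tool_pos: [0.4893, -0.1135, 0.1791]
tcp_rot: [-180.0, 0.1, 145.1]
force: [2.1, -2.1, -1.4]
gripper_width: -0.002
grasp_force: 1.2
```

Emit:
play_rows(
  increments=[0.55, 0.05, 0.02, 0.175, 0],
)

```text
t: 23.02
tool_pos: [0.4851, -0.1099, 0.179]
tcp_rot: [180.0, 0.1, 135.1]
force: [0.5, -2.0, -0.5]
gripper_width: -0.001
grasp_force: 1.1
```

Emit:
play_rows(
  increments=[0.55, 0.05, 0.02, 0.175, 0],
)

```text
t: 23.15
tool_pos: [0.4816, -0.1057, 0.1788]
tcp_rot: [180.0, 0.1, 125.1]
force: [2.4, -1.9, -0.2]
gripper_width: 0.004
grasp_force: 1.1
```

```bash
python3 look.py s5
```

```text
23.15 [ 0.4816 -0.1057  0.1788] [1.800e+02 1.000e-01 1.251e+02] [ 2.4 -1.9 -0.2] [-0.47 -0.24 -0.03] [-12.  12. -10.  67.  -0.  43.]
blue 42 [ 0.529 -0.092  0.187] -9.0 [0.175 0.192]
```

View pics/s5.png

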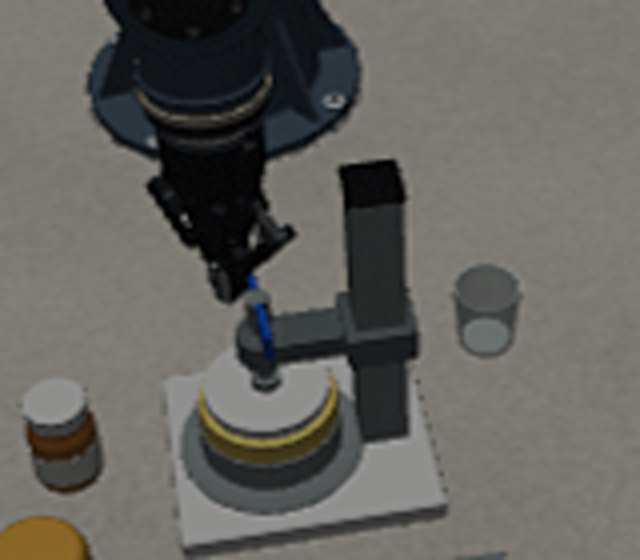

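The blue wing is now at (263,325) and the plate is nearly on the cheese. About 594° is done, and the most it can need is 670°.

Emit:
play_rows(
  increments=[0.55, 0.05, 0.02, 0.175, 0],
)

```text
t: 23.32
tool_pos: [0.479, -0.1011, 0.1786]
tcp_rot: [180.0, 0.1, 115.3]
force: [1.9, -7.4, 0.2]
gripper_width: -0.002
grasp_force: 3.1
```

Emit:
play_rows(
  increments=[0.55, 0.05, 0.02, 0.175, 0],
)

```text
t: 23.45
tool_pos: [0.4773, -0.0967, 0.1786]
tcp_rot: [180.0, 0.2, 105.2]
force: [3.1, -15.1, 0.3]
gripper_width: -0.0
grasp_force: 6.5
```

Emit:
play_rows(
  increments=[0.55, 0.05, 0.02, 0.175, 0],
)

```text
t: 23.58
tool_pos: [0.4763, -0.092, 0.1785]
tcp_rot: [179.9, 0.3, 95.1]
force: [1.1, -21.1, 1.3]
gripper_width: -0.001
grasp_force: 9.3
```

Emit:
play_rows(
  increments=[0.3, 0, 0, 0.08, 0, 0, 0, 0, 0, 0],
)

```text
t: 23.82
tool_pos: [0.476, -0.0897, 0.1785]
tcp_rot: [179.9, 0.3, 90.8]
force: [-0.3, -24.5, 0.7]
gripper_width: -0.004
grasp_force: 10.1
```

```bash
python3 look.py s6
```

```text
23.825 [ 0.476  -0.0897  0.1785] [179.9   0.3  90.8] [ -0.3 -24.5   0.7] [-4.67  0.02 -0.29] [-10.  11. -12.  67.  -0.  79.]
blue 51 [ 0.52  -0.097  0.187] -32.0 [0.172 0.193]
```

The force rose steadily to 24.5 N along the spring's slope, so the screw is at its stop. Now I'll ease off backwards along the arc, then lift clear.

Emit:
play_rows(
  increments=[-0.4, 0.03, 0, -0.12, 0, -0.5, 0.05, 0, -0.17, 0, -0.5, 0.05, 0, -0.17, 0, -0.5, 0.05, 0, -0.17, 0, -0.5, 0.05, 0, -0.17, 0, 0, 0, -2, 0, 0, 0, 0, -3, 0, 0, 0, -1, -4, 0, 0, 0, -4, -2, 0, 0, 0, 0, 0, 0, 0],
)

```text
t: 25.12
tool_pos: [0.4504, -0.1462, 0.2897]
tcp_rot: [179.9, 0.2, 136.6]
force: [0.3, 0.1, 0.4]
gripper_width: 0.001
grasp_force: 0.0
```

```bash
python3 look.py s7
```

```text
25.125 [ 0.4504 -0.1462  0.2897] [179.9   0.2 136.6] [0.3 0.1 0.4] [0.04 0.01 0.04] [-18.   9.   1.  82.  -0.  25.]
blue 45 [ 0.52  -0.092  0.186] -16.0 [0.169 0.193]
red 2 [ 0.467 -0.084  0.19 ] 174.0 [0.19  0.191]
```

View pics/s7.png

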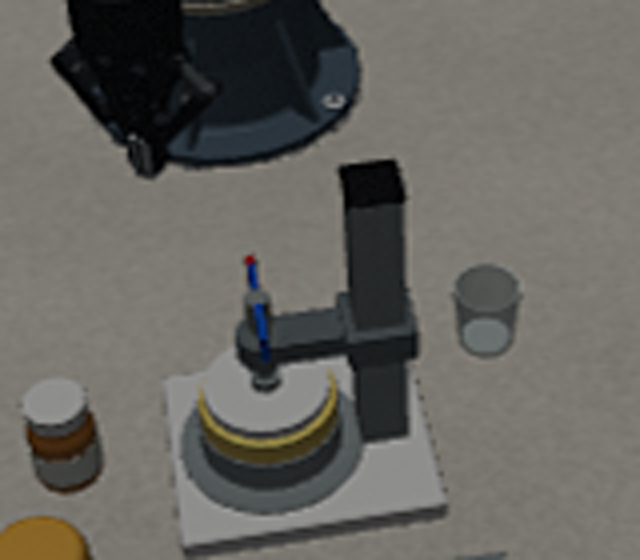

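The plate is on the cheese at (265,400). The wings sprang back to rest, the hand is clear, and the jar and cup are where they were.

```bash
python3 -c "
from station import *
print(finish_job())"
```

```text
the job is handed in; nothing more can be done
None
```

The job is handed in: four fingertip strokes wound the screw clockwise to its stop with the plate on the cheese, peak measured tool force 24.5 N (limit 30 N), and the hand drew clear; I saw no bystander moved, but the judge's result was not shown.

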